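# Free the bench weld turntable and swing it to the pointer

### The arm

A 6-joint arm with a two-finger parallel gripper is mounted at the origin on the work surface. World frame = base frame: x ahead of the robot, y to its left, z up, the work surface at z = 0. Lengths are in m, angles in rad, forces in N, time in s.
With the tool pointing down it reaches from about 0.35 to 0.8 m from the base axis. Payload 7.3 kg.
Tool frame: the origin (TCP) lies between the finger pads; the fingertips stand 25 mm ahead of it and the grasp point (between the pads) lies 6 mm ahead of it (r.tip_extent is the distance from the TCP to the fingertips, in m); z points along the fingers, y is the direction in which the jaws open and shut (so a half turn about z gives the same grasp; the last joint's range is limited). The gripper opens to 85 mm and grips with 20 to 120 N. Pads are 22 mm wide; open, the fingers measure 114 mm over their backs; the gripper's body (76 mm by 85 mm) begins 54 mm behind the grasp point. The pads swing forward as they close: fully open they stand 13 mm farther back than shut.
Start: joints at [1.145, 0.342, 1.524, -0, 1.275, -0.146], TCP at [0.145, 0.505, 0.256] pointing down, gripper open.
Joint ranges: [-2.53, 2.53], [-0.77, 2.02], [0.04, 2.7], [-1, 4.14], [0.28, 2.66], [-3.11, 3.11]. Speed limits (rad/s): [2.57, 2.57, 3.14, 3.14, 3.14, 3.14].

### API

Orientations are given as a unit quaternion [x, y, z, w].
In Python, from workcell import r, command_gripper, optics gives the robot as it stands. The module is installed in compiled form; this text tells all that it offers. Calls block until the motion is done:
- r.reach(position, orientation): joint-space move of the TCP to a pose.
- r.move_straight(position, orientation=None, speed=0.15, max_force=None): straight line of the TCP; orientation=None keeps the orientation; speed is the mean speed in m/s. With max_force (N) it stops when the force on the tool has changed by that much, and returns True; else False.
- r.movej(angles): joint-space move.
- command_gripper(opening, force=None): finger opening in m; force is the grip in N (None keeps the last); returns when the fingers have stopped.
- r.hold(seconds).
- r.solve_ik(position, orientation): joint angles nearest the present ones, or None.
- r.read_state(): the state.
- optics.get_image(name): name is "scene" or "top" or "wrist"; returns (picture, depth): 400x640x3 uint8, red, green, blue; 400x640 float32, m along the optical axis (not along the pixel's ray), 0 where there is no reading.
- optics.camera_model(name): a dict with "K" (3x3 intrinsics, pixels), "R" (3x3) and "t" (3): a world point X has camera coordinates R X + t; the wrist camera has in their place "tool_from_camera" (4x4, takes a point from camera to tool coordinates, whose origin is the TCP and whose axes are the flange's). Camera axes: x right, y down, z forward; pixel columns grow to the right and rows downward; lengths in m; the calibration is good to about 2 mm. A picture is of the moment at which its call begins: read the wrist's pose just before it. camera_model takes no time and is no camera call.
A pose or a line that the arm cannot do raises r.PlanningError and nothing moves.
- r.finish_job(): hands the job in, once; it reports no verdict.
The state is a dict: "time_s": time; "joint_positions": joint angles; "dq": joint speeds; "tau": joint torques, N m; "eef_pos": TCP position; "eef_rot": TCP orientation; "contact_force": force on the tool from outside, world axes, zero at the start; "torque": the same for the moment, N m; "grip_width": finger opening in m.
Only numpy, scipy, OpenCV 4.12 (cv2) and the standard library are available. Lean on these libraries where they do the work, as an engineer would, in place of code of your own. Each camera call takes 0.05 s, during which the arm holds its last target.

### The job

Unlock the weld turntable: push the red lug of its sprung index bolt back, away from the table, and let it go so that the bolt comes back part of the way and stays hung on its stop pin, clear of the notched ring. Then push the upright peg to turn the table until the yellow mark on its rim lines up with the red tip of the pointer gauge, and leave it there, with the bolt still hung. Only push: the flanged pipe stub must stay standing in the middle of the table, and the loose tools around stay where they are.

Things in the scene. Friction and masses are not known exactly. Their poses are not given: they have to be found in the camera images.
- table_center (a point): centre of the turntable's top face, on its upright turning axis, 110 mm above the bench. Aluminium disc, 240 mm diameter, 15 mm thick, over a dark 12-notch ring, on a green 250 x 220 mm base. Fixed axes: -y points along the bolt's green bracket (52 mm wide, reaching 375 mm from the turning axis), +x to the pointer gauge's side
- lug_face (a point): centre of the red lug's pushing face, which looks at the table: 34 mm wide, 90 to 142 mm above the bench (this point 118), lug 12 mm thick. Bolt home: 185 mm from the turning axis, a free gap of 65 mm to the disc's rim; in that gap nothing stands above 101 mm. Push it level and straight outwards, along the line from table_center through this point; it moves with the bolt
- index_bolt (a joint): travel of the bolt in m, outwards from the table: 0 home, nose in a ring notch, table locked; 0.024 hung on the stop pin, table free; 0.040 end stop. A spring drives it home with 6 N at 0, 12 N at 0.040. Pushed beyond about 0.027 the pin drops into its slot and, let go, the bolt comes back and hangs at 0.024; let go earlier it springs home
- stop_pin (a joint): drop of the sprung vertical stop pin in m: 0 = up, riding on the bolt, 0.007 = dropped into the bolt's slot. The pin works by itself and needs no touching
- pin_knob (a point): top of the stop pin's round black knob (20 mm diameter), 260 mm from the turning axis on the same line as the lug, in an aluminium bridge over the bolt; 149 mm above the bench with the pin up, 142 mm when dropped
- turntable (a joint): turn of the table in rad, anticlockwise seen from above, 0 at about the start; limits -3.1 and 3.1. It turns stiffly: about 0.3 N m, so it takes 3 N at the peg and stays where it is left
- table_peg (a point): the upright black peg with an orange band, fixed on the table top: 20 mm diameter, standing 55 mm above the top face (110 to 165 mm above the bench), its axis 100 mm from the turning axis; this point is on its axis 140 mm above the bench and turns with the table
- table_mark (a point): outer end of the yellow radial mark on the table top, at the rim, 119 mm from the turning axis, 110 mm above the bench. Its x axis points outwards along the mark, y level across it; turns with the table. At the start it is 35 to 85 degrees anticlockwise (from above) of the pointer tip; the peg is 150 degrees anticlockwise of the mark
- pointer_tip (a point): tip of the red-ended needle of the pointer gauge, just outside the table's rim, 120 mm above the bench. The gauge is a blue magnetic block 50 x 56 x 45 mm with an upright post to 145 mm, on the far side of the table 90 mm outwards of this tip; it holds fast to the bench
- flange_stub: the workpiece, loose: dark steel pipe stub on a round flange, flange 88 mm diameter x 12 mm, pipe 54 mm diameter, 60 mm tall in all, 0.9 kg, standing at the middle of the table top; origin at the centre of its underside, z up. It rides round with the table
- spanner: steel spanner 200 mm long lying on the bench beside the bolt bracket (bystander)
- chip_hammer: chipping hammer with a wooden handle, 240 mm long, lying on the bench to the robot's right (bystander)
- oiler: steel pump oil can, 72 mm diameter, 140 mm tall to its spout, standing in front of the turntable on the left (bystander)
- marking_spray: spray can, 64 mm diameter, 185 mm tall, standing on the left (bystander)
- grinder: blue cordless angle grinder, about 340 mm long, lying on the left (bystander)
- club_hammer: club hammer with a wooden handle, 290 mm long, lying on the right (bystander)
- wire_brush: wooden wire brush, 200 mm long, lying behind the bolt bracket (bystander)

How it is judged:
On the way, in this order (a step that is already met when the one before it is completed fails the run):
1. the bolt is pushed back beyond its stop pin (value of joint index_bolt above 0.0265 m and value of joint stop_pin above 0.005 m), for 0.05 s.
2. the bolt is let go and hangs on the stop pin at mid position (value of joint index_bolt between 0.0215 and 0.026 m and value of joint stop_pin above 0.005 m and contact force between the fingers and anything else below 0.2 N), for 0.2 s.
3. the yellow mark is turned to the pointer (y of pointer_tip in the frame of table_mark between -0.01 and 0.01 m and x of pointer_tip in the frame of table_mark above 0 m), for 0.2 s.
At the end, for the whole second after the job is handed in: The bolt hangs on its dropped stop pin (travel 21.5 to 26 mm, pin down over 5 mm); the pointer tip is within 10 mm of the yellow mark's line, beyond its outer end; the table is at rest; the stub stands upright within 15 mm of the table's centre (all of step 3 and value of joint index_bolt between 0.0215 and 0.026 m and value of joint stop_pin above 0.005 m and velocity of joint turntable between -0.02 and 0.02 rad/s and angle between flange_stub's own z axis and vertical below 0.1 rad and horizontal distance between flange_stub and table_center below 0.015 m); the robot touches nothing.
It fails at once if the flanged stub is lifted, tipped or pushed off centre (z of flange_stub in the frame of table_center above 0.01 m or angle between flange_stub's own z axis and vertical above 0.25 rad or horizontal distance between flange_stub and table_center above 0.02 m).
It fails at once if a tool lying around is moved by more than 30 mm (distance of any of spanner, chip_hammer, oiler, marking_spray, grinder, club_hammer, wire_brush from where it was at the start of the episode above 0.03 m).
It also fails if it takes over 54 s, if anything falls off the work surface, if the arm or the gripper's body presses on something with over 40 N, if the wrist force passes 120 N, or if a joint passes its speed limit or range.

## Working session

There is one attempt and no reset: what is moved stays moved. The work goes in short steps, each a Python script; the robot and the scene stay as the last script left them, time stands still between calls to the robot, and variables do not carry over. Pictures are saved under pics/ and viewed, and the job is handed in when it is done.

```bash
mkdir -p pics
python3 - <<'E'
from workcell import r, command_gripper, optics
import cv2,numpy as np
for n in ("scene","top"):
    p,d=optics.get_image(n); cv2.imwrite(f"pics/{n}0.png",p[:,:,::-1]); np.savez(f"{n}0.npz",p=p,d=d)
    m=optics.camera_model(n); print(n,m)
s=r.read_state(); print(s['time_s'],s['eef_pos'],s['eef_rot'],s['grip_width'])
E
```

```text
scene {'K': array([[369.54564556,   0.        , 321.77136393],
       [  0.        , 369.54564556, 198.49666552],
       [  0.        ,   0.        ,   1.        ]]), 'R': array([[-0.19714805,  0.98036251,  0.00469045],
       [ 0.7166487 ,  0.14737742, -0.68168507],
       [-0.66898975, -0.13103148, -0.73163069]]), 't': array([ 0.12271984, -0.3314412 ,  1.83887541])}
top {'K': array([[372.68690999,   0.        , 324.45695111],
       [  0.        , 372.68690999, 198.51200332],
       [  0.        ,   0.        ,   1.        ]]), 'R': array([[-0.01858548, -0.99971236, -0.01515811],
       [-0.99510589,  0.0199672 , -0.09677591],
       [ 0.09705074,  0.0132853 , -0.99519076]]), 't': array([0.01861704, 0.57098987, 1.16580344])}
0.1 [0.14481143 0.50429773 0.25569017] [ 1.39434883e-01  9.90230996e-01 -6.72026818e-04 -1.90980988e-04] 0.08530000330340042
```

View pics/scene0.png

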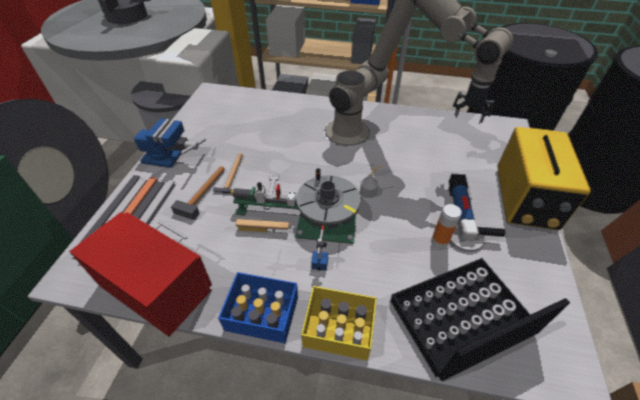

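View pics/top0.png

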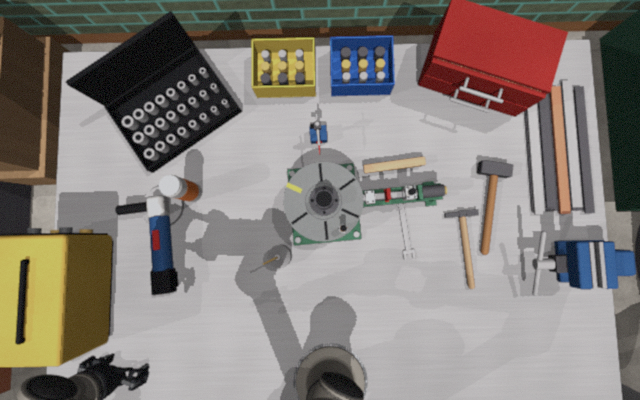

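```bash
cat > h.py <<'E'
import numpy as np,cv2
def cloud(d,m):
    K,R,t=m['K'],m['R'],m['t']; v,u=np.mgrid[:d.shape[0],:d.shape[1]]
    c=np.stack([(u-K[0,2])/K[0,0]*d,(v-K[1,2])/K[1,1]*d,d],-1)
    return (c-t)@R
def ray(uv,m,z):
    K,R,t=m['K'],m['R'],m['t']; o=-R.T@t
    w=R.T@np.array([(uv[0]-K[0,2])/K[0,0],(uv[1]-K[1,2])/K[1,1],1]); return o+w*(z-o[2])/w[2]
def proj(X,m):
    c=m['R']@np.asarray(X)+m['t']; q=m['K']@c; return q[:2]/q[2]
E
python3 - <<'E'
from workcell import optics
from h import *
for n in ("top","scene"):
    f=np.load(f"{n}0.npz");p,d=f['p'],f['d'];m=optics.camera_model(n)
    X=cloud(d,m)
    roi=(abs(X[...,0]-0.5)<.3)&(abs(X[...,1])<.35)
    k=(roi&(abs(X[...,2]-.11)<.006)).astype(np.uint8)
    nn,l,st,ce=cv2.connectedComponentsWithStats(k)
    i=1+np.argmax(st[1:,4]); pts=X[l==i]
    c,rad=cv2.minEnclosingCircle(pts[:,:2].astype(np.float32)); print(n,'disc',c,rad,pts.mean(0),len(pts))
    hsv=cv2.cvtColor(p,cv2.COLOR_RGB2HSV)
    for nm,lo,hi in (("yel",(22,120,120),(35,255,255)),("red",(0,130,90),(8,255,255)),("red2",(172,130,90),(180,255,255)),("orange",(9,150,60),(20,255,255)),("green",(65,80,30),(85,255,255))):
        k=(cv2.inRange(hsv,lo,hi)>0)&roi
        nn,l,st,ce=cv2.connectedComponentsWithStats(k.astype(np.uint8))
        for i in range(1,nn):
            if st[i,4]>=3: print(nm,st[i],ce[i].round(1),np.median(X[l==i],0).round(3))
    c0=proj([.45,-.05,.1],m).astype(int);
    a,b=(250,130) if n=="top" else (210,150)
    cv2.imwrite(f"pics/{n}_crop.png",cv2.resize(p[b-30:b+130,a-10:a+210][:,:,::-1],None,fx=3.6,fy=3.6,interpolation=cv2.INTER_CUBIC))
E
```

```text
top disc (0.5573607683181763, 0.011584808118641376) 0.12014427036046982 [0.55638266 0.01192677 0.11055938] 4248
yel [288 184  13   8  39] [293.9 187.5] [0.597 0.097 0.111]
red [384 188   7  14  56] [387.5 194.2] [ 0.57  -0.178  0.141]
green [343 165   4   2   5] [344.6 165.2] [ 0.681 -0.061  0.015]
green [351 164   2   2   3] [351.7 164.3] [ 0.683 -0.084  0.018]
green [294 169   4   3   6] [295.5 169.8] [0.668 0.101 0.015]
green [351 170   3   4   7] [352.3 171.4] [ 0.661 -0.084  0.012]
green [289 176   1   3   3] [289. 177.] [0.645 0.122 0.017]
green [413 182  28  23 180] [425.4 194.8] [ 0.563 -0.31   0.063]
green [391 188  11   3  29] [396.  188.9] [ 0.593 -0.215  0.062]
green [375 190   8   3  18] [378.2 190.7] [ 0.588 -0.16   0.063]
green [373 199  31   6  82] [388.3 201.6] [ 0.554 -0.196  0.062]
green [405 201   5   1   5] [407. 201.] [ 0.555 -0.248  0.064]
green [364 204   7   2   8] [366.6 204.9] [ 0.545 -0.123  0.062]
green [338 223  22  17  96] [351.1 233.3] [ 0.454 -0.075  0.014]
green [293 230  23  14  86] [302.5 238.3] [0.442 0.079 0.014]
scene disc (0.5553829669952393, 0.011525401845574379) 0.124484121799469 [0.57188291 0.01282841 0.11133625] 1919
yel [344 205  12   8  35] [349.8 208.4] [0.6   0.099 0.112]
red [276 186   3   5  10] [277.3 187.9] [ 0.58  -0.177  0.142]
red [321 225   3   4  10] [322.2 226.5] [0.657 0.008 0.057]
green [235 188  22  26 173] [245.  202.7] [ 0.601 -0.318  0.062]
green [259 202  29   5  72] [273.9 204.3] [ 0.593 -0.194  0.063]
green [293 206   4   2   5] [294.6 206.8] [ 0.589 -0.112  0.063]
green [297 217  23  22 287] [308.3 229.3] [ 0.649 -0.047  0.016]
green [323 217  32  26 420] [339.5 232.2] [0.644 0.074 0.016]
```

```bash
ls pics
```

```text
scene0.png
scene_crop.png
top0.png
top_crop.png
```

View pics/top_crop.png

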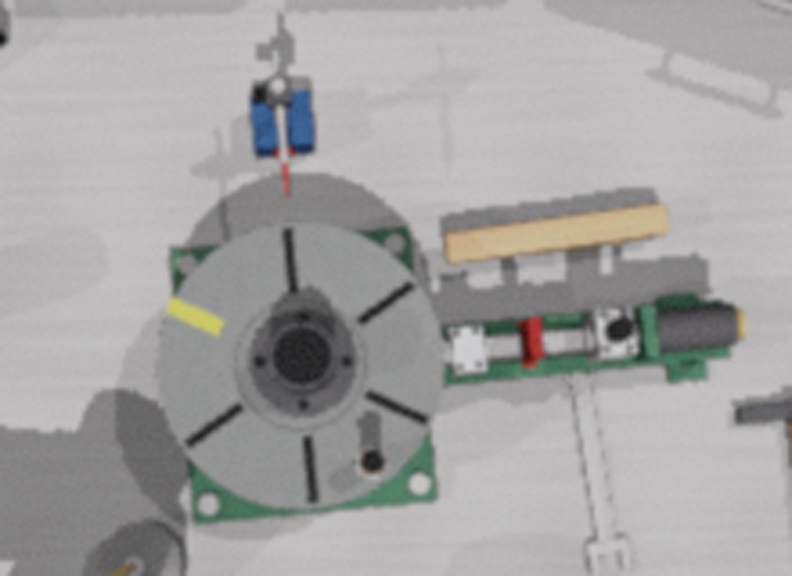

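View pics/scene_crop.png

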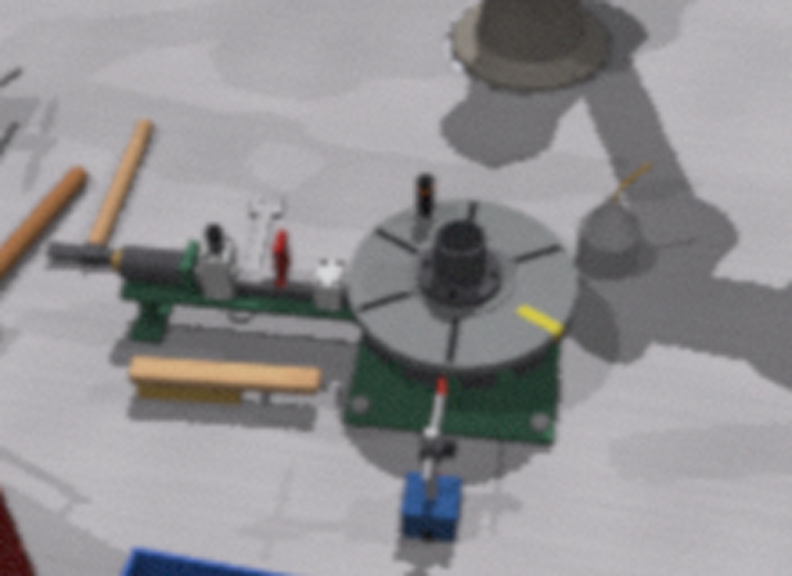

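Run:
```python
from workcell import optics
from h import *
c=np.array([.557,.0116])
m=optics.camera_model("top"); ms=optics.camera_model("scene")
top=lambda U,V:(240+(U+.5)/3.6-.5,100+(V+.5)/3.6-.5)
sc=lambda U,V:(200+(U+.5)/3.6-.5,120+(V+.5)/3.6-.5)
def show(n,P):
    v=P[:2]-c; print(n,P.round(4),'r',np.hypot(*v).round(4),'ang',np.degrees(np.arctan2(v[1],v[0])).round(2))
show('mark in',ray(top(222,327),m,.11));show('mark out',ray(top(171,306),m,.11))
show('mark cen',ray((293.9,187.5),m,.11));show('mark cen s',ray((349.8,208.4),ms,.11))
show('tip',ray(top(287,195),m,.12));show('tip s',ray(sc(441,380),ms,.12))
show('peg',ray(top(372,461),m,.165));show('peg s',ray(sc(426,178),ms,.165))
show('knob',ray(top(620,328),m,.149));show('knob s',ray(sc(213,232),ms,.149))
show('lug top',ray((387.5,194.2),m,.142)); show('lug s',ray((277.3,187.9),ms,.13))
show('stub top',ray(top(302,356),m,.17)); 
f=np.load("top0.npz");X=cloud(f['d'],m);hsv=cv2.cvtColor(f['p'],cv2.COLOR_RGB2HSV)
k=((hsv[...,0]<8)|(hsv[...,0]>172))&(hsv[...,1]>110)&(abs(X[...,1]+.178)<.03)&(abs(X[...,0]-.57)<.04)&(X[...,2]>.09)
P=X[k];print(len(P),P.min(0),P.max(0),cv2.fitLine(P[:,:2].astype(np.float32),cv2.DIST_L2,0,.01,.01).ravel())
q=(X[...,2]>.12)&(abs(X[...,0]-.46)<.04)&(abs(X[...,1]+.04)<.04);print('peg pts',X[q].mean(0),X[q].min(0),X[q].max(0))
q=(X[...,2]>.13)&(abs(X[...,0]-.575)<.02)&(abs(X[...,1]+.25)<.03);print('knob pts',X[q].mean(0),X[q].max(0))
```

```text
mark in [0.5888 0.0753 0.11  ] r 0.0711 ang 63.48
mark out [0.6072 0.1175 0.11  ] r 0.1172 ang 64.63
mark cen [0.5982 0.0973 0.11  ] r 0.0951 ang 64.34
mark cen s [0.5972 0.0985 0.11  ] r 0.0958 ang 65.18
tip [0.6968 0.0191 0.12  ] r 0.14 ang 3.07
tip s [0.7021 0.0167 0.12  ] r 0.1452 ang 2.03
peg [ 0.4745 -0.0447  0.165 ] r 0.0999 ang -145.69
peg s [ 0.4725 -0.0457  0.165 ] r 0.1021 ang -145.86
knob [ 0.5768 -0.2454  0.149 ] r 0.2578 ang -85.6
knob s [ 0.5804 -0.248   0.149 ] r 0.2606 ang -84.84
lug top [ 0.569  -0.1764  0.142 ] r 0.1884 ang -86.36
lug s [ 0.568  -0.1819  0.13  ] r 0.1938 ang -86.74
stub top [0.5574 0.0083 0.17  ] r 0.0033 ang -83.3
70 [ 0.55321611 -0.18442489  0.09376708] [ 0.59010578 -0.17231025  0.14691719] [ 0.99671763  0.08095619  0.5700421  -0.17706424]
peg pts [ 0.45615645 -0.00979464  1.17262324] [ 0.4553993  -0.05804519  0.12035844] [ 0.48241324 -0.00827743  1.21573708]
knob pts [ 0.576403   -0.24669592  0.14691814] [ 0.58486702 -0.2376639   0.15333334]
```

```bash
cat >> h.py <<'E'
C=np.array([.557,.0116]); B=np.radians(-85.9); bd=np.array([np.cos(B),np.sin(B)])
def q(phi): return [np.cos(phi/2),np.sin(phi/2),0,0]
def at(d,z): return [*(C+bd*d),z]
E
python3 - <<'E'
from workcell import r, command_gripper, optics
from h import *
command_gripper(0.0,40)
print(r.tip_extent,r.read_state()['grip_width'])
Q=q(np.radians(94.1))
r.reach(at(.150,.28),Q); s=r.read_state(); print(s['time_s'],s['eef_pos'],s['joint_positions'],s['contact_force'])
r.move_straight(at(.150,.18),Q,speed=.12)
p,d=optics.get_image("wrist");cv2.imwrite("pics/w1.png",p[:,:,::-1])
p,d=optics.get_image("scene");cv2.imwrite("pics/s1.png",cv2.resize(p[120:280,200:420][:,:,::-1],None,fx=3.6,fy=3.6,interpolation=cv2.INTER_CUBIC))
s=r.read_state(); print(s['time_s'],s['eef_pos'],s['contact_force'])
E
```

```text
0.025 9.542482689895938e-05
3.5833 [ 0.56784531 -0.13709694  0.28003805] [-3.68168938e-01  4.36149634e-01  1.31318370e+00  2.18717933e-04
  1.39232396e+00 -4.41146223e-01] [ 0.31584218 -0.35344926 -0.32333186]
4.6667 [ 0.56818782 -0.13817985  0.18096842] [ 0.77590579 -1.11667239  0.09080486]
```

View pics/w1.png

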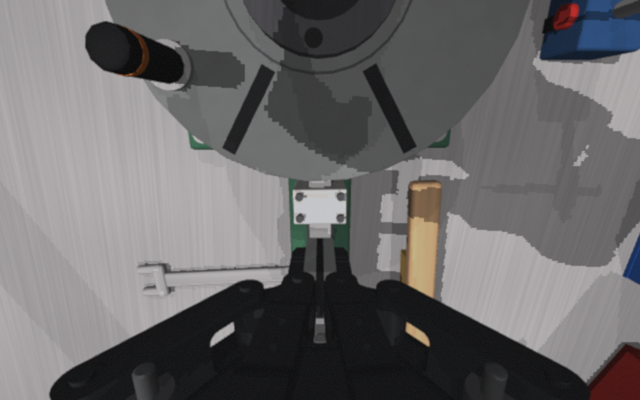

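View pics/s1.png

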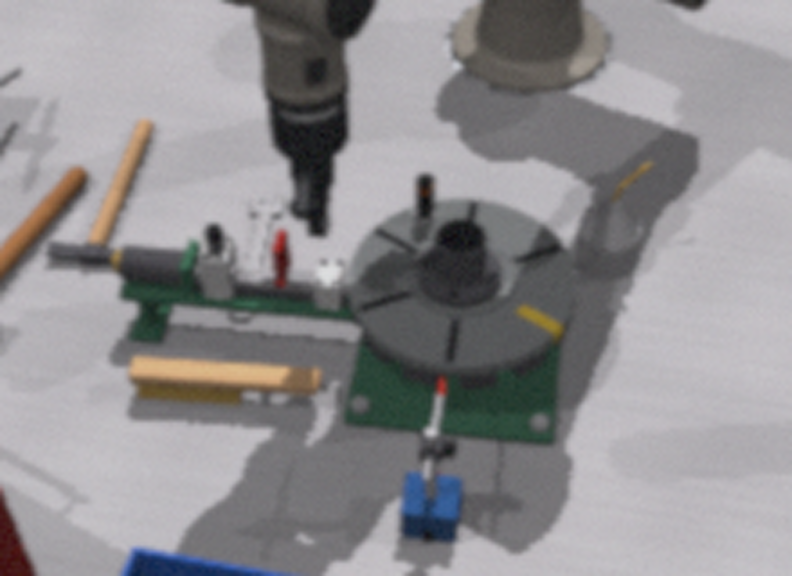

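Run:
```python
from workcell import r, command_gripper, optics
from h import *
print(optics.camera_model("wrist")['tool_from_camera'].round(3))
Q=q(np.radians(94.1))
print(r.move_straight(at(.150,.136),Q,speed=.06,max_force=10))
s=r.read_state(); print(s['time_s'],s['eef_pos'],s['contact_force'])
print(r.move_straight(at(.190,.136),Q,speed=.03,max_force=4))
s=r.read_state(); d0=(s['eef_pos'][:2]-C)@bd; print(s['time_s'],d0,s['contact_force'])
```

```text
[[ 0.    -0.959 -0.283  0.073]
 [ 1.     0.001 -0.001  0.001]
 [ 0.002 -0.283  0.959 -0.117]
 [ 0.     0.     0.     1.   ]]
False
5.55 [ 0.56797246 -0.1380987   0.13627836] [-0.18777748 -0.22847244  0.49673298]
True
6.4333 0.1762875771122372 [1.71566322 2.55655125 2.17283954]
```

Run:
```python
from workcell import r, command_gripper, optics
from h import *
Q=q(np.radians(94.1))
for d in (.196,.204,.2085):
    r.move_straight(at(d,.136),Q,speed=.04)
    s=r.read_state(); print(s['time_s'],(s['eef_pos'][:2]-C)@bd,s['contact_force']@np.r_[bd,0],s['contact_force'])
r.hold(.2)
s=r.read_state(); print(s['time_s'],s['contact_force'],s['contact_force']@np.r_[bd,0],(s['eef_pos'][:2]-C)@bd)
p,d=optics.get_image("scene");cv2.imwrite("pics/s2.png",cv2.resize(p[120:280,200:420][:,:,::-1],None,fx=3.6,fy=3.6,interpolation=cv2.INTER_CUBIC))
```

```text
7.0833 0.19396933522527543 -7.740281330175002 [1.35763231 7.85745751 2.16211108]
7.4333 0.20181402022909872 -9.692074725779683 [0.06919711 9.7219026  1.25989618]
7.7 0.20615102015328093 -9.161790483429453 [1.23385472 9.27374146 1.83251913]
7.9 [ 1.62304822 11.25070812  2.78636494] -11.105871311924233 0.2060137052479104
```

View pics/s2.png

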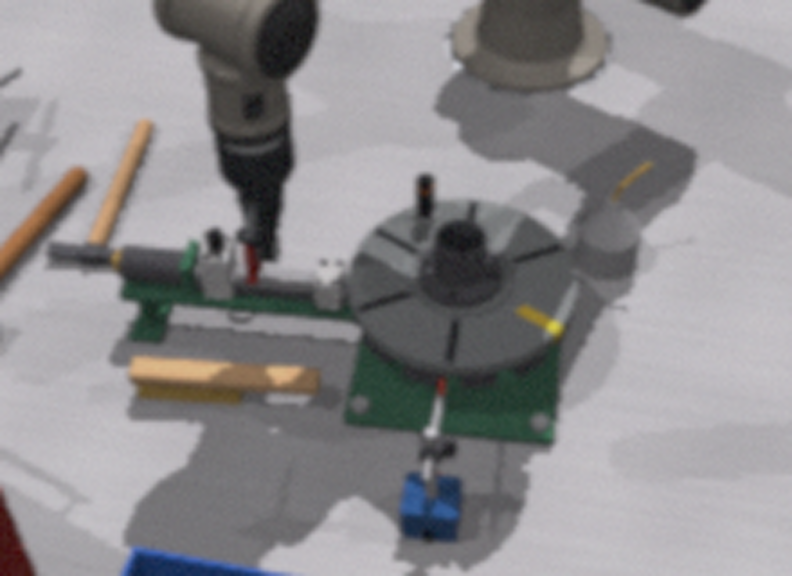

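Run:
```python
from workcell import r, command_gripper, optics
from h import *
Q=q(np.radians(94.1))
r.move_straight(at(.2112,.136),Q,speed=.04);r.hold(.15)
s=r.read_state(); print((s['eef_pos'][:2]-C)@bd,s['contact_force'])
r.move_straight(at(.155,.136),Q,speed=.06);r.hold(.3)
r.move_straight(at(.150,.25),Q,speed=.15)
s=r.read_state(); print(s['time_s'],s['contact_force'])
for n in("scene","top"):
    p,d=optics.get_image(n);np.savez(n+"3.npz",p=p,d=d);a,b=(200,120) if n=="scene" else (240,100);cv2.imwrite(f"pics/{n}3.png",cv2.resize(p[b:b+160,a:a+220][:,:,::-1],None,fx=3.6,fy=3.6,interpolation=cv2.INTER_CUBIC))
f=np.load("top3.npz");m=optics.camera_model("scene");f=np.load("scene3.npz");
hsv=cv2.cvtColor(f['p'],cv2.COLOR_RGB2HSV);k=cv2.inRange(hsv,(0,110,60),(8,255,255));
n,l,st,ce=cv2.connectedComponentsWithStats(k)
for i in range(1,n):
    if 255<ce[i][0]<300 and 170<ce[i][1]<210: P=ray(ce[i],m,.13); print(st[i],ce[i],(P[:2]-C)@bd)
```

```text
0.20858889851957677 [ 2.15613792 10.71862164  2.85931536]
10.6417 [ 1.11995921  0.02711018 -0.97845612]
[270 184   3  15  26] [271.38461538 190.07692308] 0.2132975693289177
```

View pics/scene3.png

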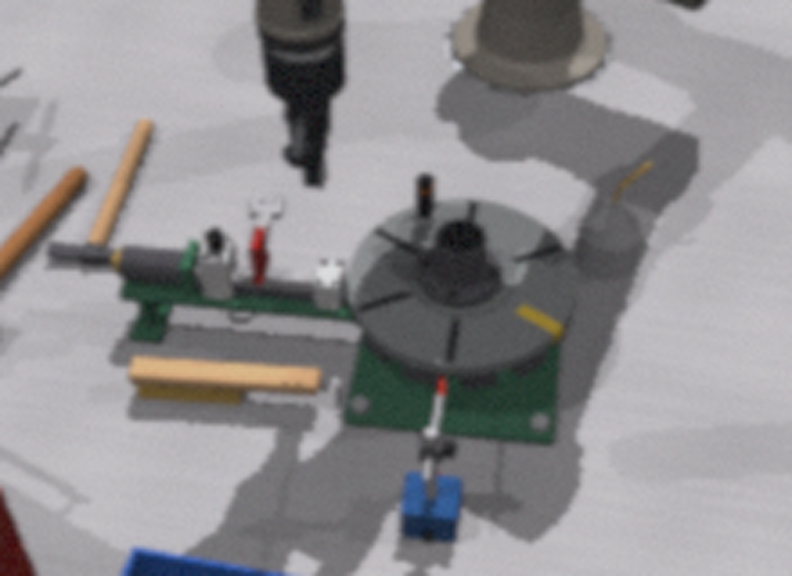

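View pics/top3.png

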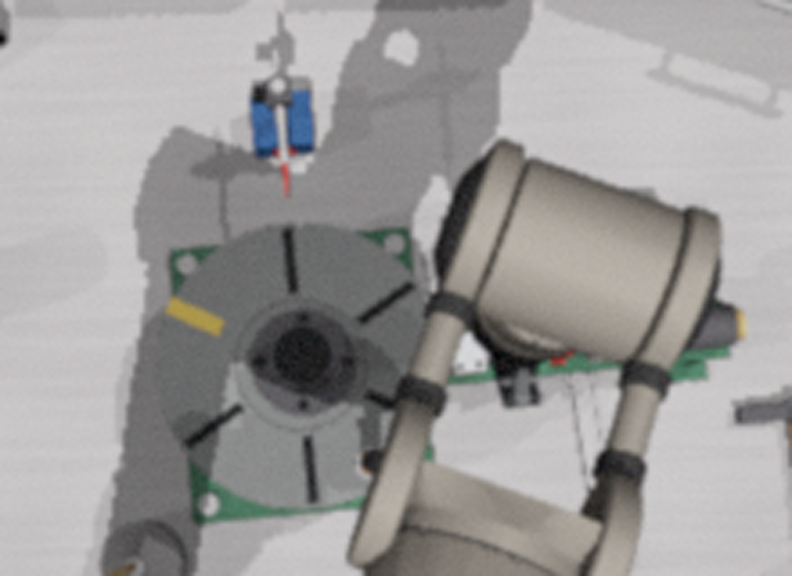

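```bash
cat >> h.py <<'E'
def pegpose(thdeg,off,z=.152):
    t=np.radians(thdeg); e=np.array([np.cos(t),np.sin(t)]); tg=np.array([np.sin(t),-np.cos(t)])
    return [*(C+.1*e-off*tg),z], q(t-np.pi/2+2*np.pi)
E
python3 - <<'E'
from workcell import r, command_gripper, optics
from h import *
th=-145.6
p,Q=pegpose(th,.045,.25); r.move_straight(p,Q,speed=.12)
p,Q=pegpose(th,.045); r.move_straight(p,Q,speed=.1,max_force=10)
s=r.read_state(); print(s['time_s'],s['eef_pos'],s['joint_positions'],s['contact_force'])
im,_=optics.get_image("wrist");cv2.imwrite("pics/w4.png",im[:,:,::-1])
p,Q=pegpose(th,.021); print(r.move_straight(p,Q,speed=.04,max_force=4))
s=r.read_state(); print(s['time_s'],s['eef_pos'],s['contact_force'])
E
```

```text
12.7583 [ 0.50030931 -0.08216154  0.15255584] [-3.14040577e-01  4.20025139e-01  1.72094806e+00  1.78031416e-05
  9.99401776e-01 -9.14432224e-01] [0.30106195 0.99513852 1.05412611]
False
13.5583 [ 0.48636887 -0.06207598  0.15205437] [ 0.35774719  1.04248816 -0.09348082]
```

View pics/w4.png

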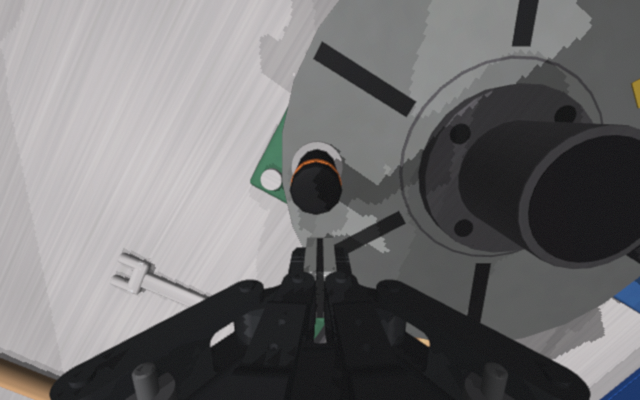

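Run:
```python
from workcell import r, command_gripper, optics
from h import *
th=-145.6
for D in (9,18,27,36,45,54):
    p,Q=pegpose(th-D,.021,.158); st=r.move_straight(p,Q,speed=.05,max_force=25)
    s=r.read_state(); print(D,st,s['time_s'],s['contact_force'].round(1),(np.array(p)-s['eef_pos']).round(4))
    if st: break
for n in("scene","top"):
    p,d=optics.get_image(n);np.savez(n+"5.npz",p=p,d=d);a,b=(200,120) if n=="scene" else (240,100);cv2.imwrite(f"pics/{n}5.png",cv2.resize(p[b:b+160,a:a+220][:,:,::-1],None,fx=3.6,fy=3.6,interpolation=cv2.INTER_CUBIC))
    m=optics.camera_model(n);hsv=cv2.cvtColor(p,cv2.COLOR_RGB2HSV);k=cv2.inRange(hsv,(22,110,90),(35,255,255));
    N,l,st,ce=cv2.connectedComponentsWithStats(k)
    for i in range(1,N):
        P=ray(ce[i],m,.11);v=P[:2]-C
        if st[i,4]>8 and np.hypot(*v)<.13: print(n,st[i],ce[i],np.hypot(*v),np.degrees(np.arctan2(v[1],v[0])))
```

```text
9 False 14.05 [-0.3  0.3 -0.2] [-0.0001  0.     -0.    ]
18 False 14.5167 [ 0.8 -0.6 -0.3] [-0.0002  0.0001  0.    ]
27 False 14.9833 [ 0.1 -0.8 -0.1] [-0.0002  0.0002  0.    ]
36 False 15.45 [ 0.8 -0.3 -0.4] [-0.0002  0.0002 -0.    ]
45 False 15.9167 [-0.1 -0.  -1.1] [-0.0001  0.0002 -0.    ]
54 False 16.3833 [ 0.3  0.2 -0.8] [-0.      0.0002  0.    ]
scene [325 212   5  12  47] [327.12765957 217.27659574] 0.09922345133930177 8.070206945376226
top [315 162   6  16  64] [317.40625 169.53125] 0.09523566807169104 8.722172416673518
```

View pics/scene5.png

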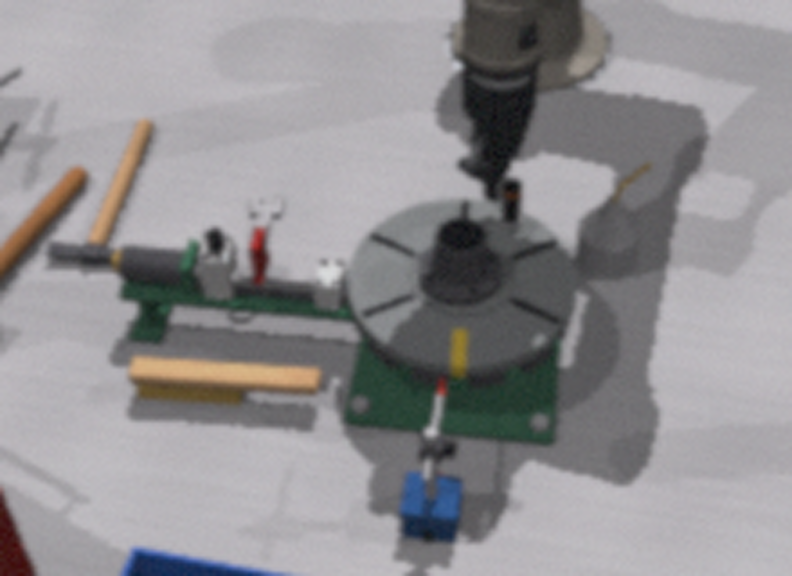

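View pics/top5.png

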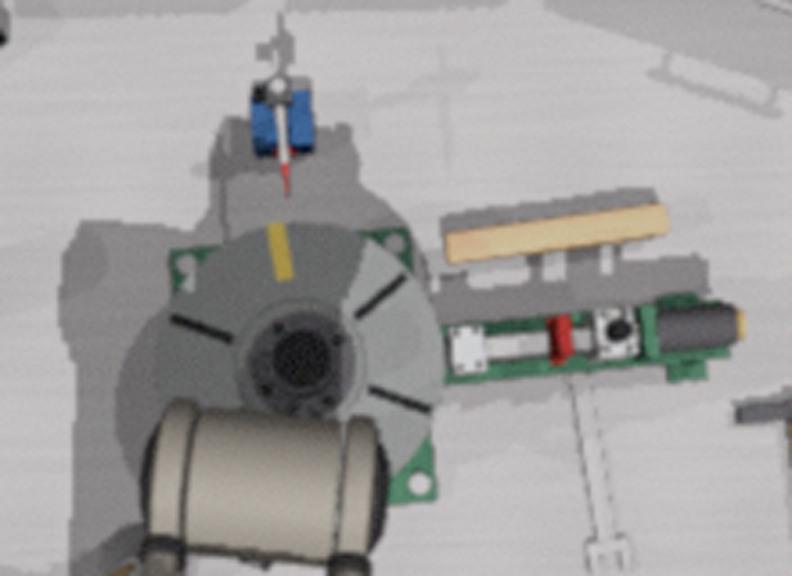

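Run:
```python
from workcell import r, command_gripper, optics
from h import *
th=-145.6
p,Q=pegpose(th-59.8,.021,.158); print(r.move_straight(p,Q,speed=.03,max_force=25)); r.hold(.2)
p,Q=pegpose(th-59.8,.045,.158); r.move_straight(p,Q,speed=.05)
p,Q=pegpose(th-59.8,.045,.26); r.move_straight(p,Q,speed=.12); r.hold(.3)
s=r.read_state(); print(s['time_s'],s['contact_force'])
for n in("scene","top"):
    p,d=optics.get_image(n);np.savez(n+"6.npz",p=p,d=d);a,b=(200,120) if n=="scene" else (240,100);cv2.imwrite(f"pics/{n}6.png",cv2.resize(p[b:b+160,a:a+220][:,:,::-1],None,fx=3.6,fy=3.6,interpolation=cv2.INTER_CUBIC))
    m=optics.camera_model(n);hsv=cv2.cvtColor(p,cv2.COLOR_RGB2HSV);k=cv2.inRange(hsv,(22,110,90),(35,255,255));
    N,l,st,ce=cv2.connectedComponentsWithStats(k)
    for i in range(1,N):
        P=ray(ce[i],m,.11);v=P[:2]-C
        if st[i,4]>8 and np.hypot(*v)<.13: print(n,st[i],ce[i],np.hypot(*v),np.degrees(np.arctan2(v[1],v[0])))
    k=cv2.inRange(hsv,(0,110,60),(8,255,255))
    N,l,st,ce=cv2.connectedComponentsWithStats(k)
    for i in range(1,N):
        P=ray(ce[i],m,.12);v=P[:2]-C
        if np.hypot(*v)<.23: print('red',n,st[i],P.round(4),np.hypot(*v),np.degrees(np.arctan2(v[1],v[0])))
```

```text
False
19.1083 [ 0.29777531 -0.11598735 -0.21465226]
scene [322 211   6  13  52] [324.34615385 216.96153846] 0.0988729943794192 2.2829451157867795
red scene [270 184   3  12  23] [ 0.568  -0.2063  0.12  ] 0.21816527048279627 -87.10920827083865
red scene [271 197   2   2   3] [ 0.6102 -0.1923  0.12  ] 0.21067422536573938 -75.38416783404271
red scene [322 225   2   4   7] [0.7085 0.019  0.12  ] 0.15170515091227477 2.811745707874522
top [318 162   6  15  65] [320.4        168.93846154] 0.09589900074075794 3.2363095141637697
red top [320 141   1   1   1] [0.7358 0.0165 0.12  ] 0.17890313598440974 1.5685895520157653
red top [318 146   2   4   5] [0.717  0.0204 0.12  ] 0.16022119603066143 3.156273335299393
red top [392 187   7  14  71] [ 0.5736 -0.2032  0.12  ] 0.2154072560278072 -85.59212571435882
```

View pics/scene6.png

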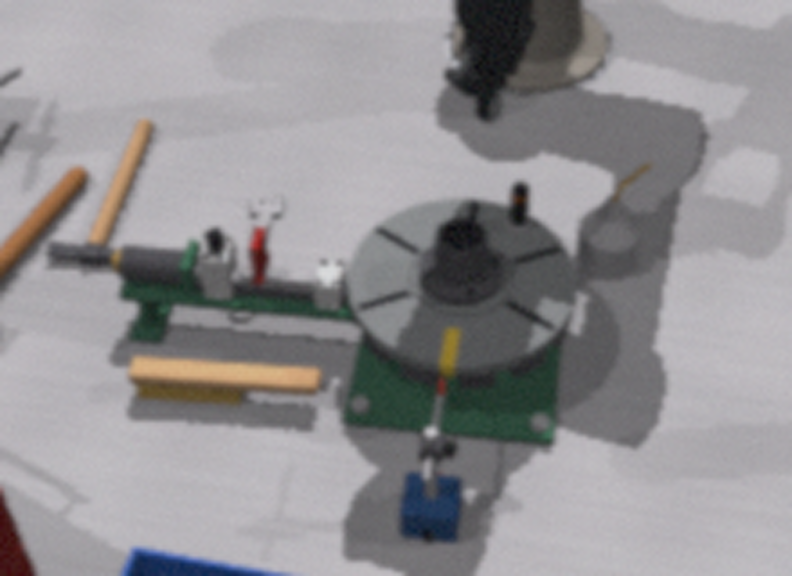

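View pics/top6.png

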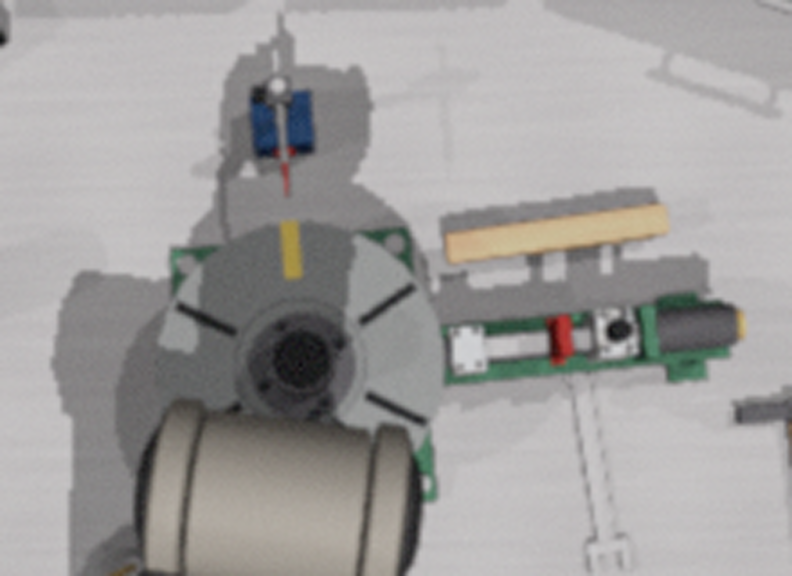

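Run:
```python
from workcell import r
r.finish_job()
```

```text
the job is handed in; nothing more can be done
```

I pushed the bolt back, let it hang on its stop pin, and turned the table clockwise until the yellow mark met the pointer. I then backed the gripper off and lifted it clear of everything. The job was handed in at about 19 s; no verdict is reported.

- **Bolt:** I pushed the lug with closed fingers to about 33 mm of travel, where the force was about 11 N. After I let go, both cameras showed the lug standing about 20–22 mm out from home, measured at 2–3 mm per pixel. The knob had dropped, and the lug was still there after the table turned. 20–22 mm is slightly below the 24 mm nominal and partly below the 21.5 mm limit. A bolt that had not hung would have sprung all the way home, so I took it as hung.
- **Mark and pointer:** I pushed the peg about 61° round.

| Camera | Mark angle | Pointer tip angle |
|---|---|---|
| Top | 3.2° | 3.1° |
| Scene | 2.3° | 2.0–2.8° |

  That is within about 1–2 mm at the tip, against 10 mm allowed. The two cameras differ from each other by about 1°, in line with the 2 mm calibration error.
- **Stub and tools:** In the last pictures the stub stands upright in the middle of the table, and the tools in view look unmoved. I judged these by eye and did not measure them. The chipping hammer's head, the spray can and the grinder were outside the last crops.
- **Force reading:** It never rose above its noise (about 1 N) at any reading during the peg push, although about 3 N was expected. The table still turned as commanded.

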